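# Lay the tea things round the saucer

### The job

Lay one place for tea, leaving the white saucer where it lies: put the small striped cup upright in the middle of the saucer, and on the worktop round it stand the yellow-lidded sugar jar straight to the left of the saucer, the lemon straight to the right of it and the little tealight candle straight behind it (left, right and behind as seen from the robot), each about 3 cm clear of the saucer's rim. Set each thing down rather than dropping it, and leave the garlic, the tall grey-lidded jar and the big mug alone.

Things in the scene. Friction and masses are not known exactly. Their poses are not given: they have to be found in the camera images.
- saucer: plain white porcelain saucer lying on the worktop (not the kettle's round white base with the black socket at the back left), loose, 115 mm across, rim 16 mm high, flat well in the middle whose floor is about 8 mm above the worktop. Origin: centre of its underside. It starts with x pointing away from the robot, y to the robot's left. About 0.35 kg.
- cup: small cream ceramic cup with coloured stripes, 49 mm high, round body 60 mm across at the rim, foot 42 mm, one handle on its -y side; starts upright, handle roughly to the robot's right. Origin: level with the foot's underside, in the middle of body plus handle, 12 mm from the body's axis. Gripped across its x axis the handle is clear of the fingers. About 0.1 kg.
- cup_mid (a point): the point on the round body's axis of the cup at the height of the foot's underside (12 mm along the cup's +y from the cup's origin); its axes are the cup's.
- sugar_jar: squat clear glass jar with a fixed yellow lid, 85 mm high; glass 65 mm across, lid 60 mm across from 74 mm up. Origin: centre of its underside. About 0.24 kg.
- lemon: yellow lemon, 72 mm long (along its x axis), 57 mm wide (y), 58 mm high (z), lying on its side, its long axis roughly across the robot's view. Origin: middle of the underside as it starts. About 0.11 kg.
- lemon_mid (a point): centre of the lemon, 29 mm above the worktop when it lies; its axes are the lemon's.
- candle: small tealight candle, round white cup with pale green wax, 38 mm across, 15 mm high, lying flat. Origin: centre of its underside. About 0.02 kg.
- garlic: bystander: a garlic bulb, 54 mm across, 53 mm high, loose, at the right of the worktop. Origin: middle of its underside.
- tall_jar: bystander: tall glass jar with a grey lid, 67 mm across, 135 mm high, loose, at the left edge of the worktop. Origin: centre of its underside.
- big_mug: bystander: large cream mug with a teal band, 83 mm across, 94 mm high, loose, at the back right, handle to its -y side. Origin: at the underside, in the middle of body plus handle.
Mind the look-alikes: they are no part of the job. There is more than one size of the lemon; the job needs the largest.

How it is judged:
By the outcome, as a careful person would: the job done as asked, in the order asked, and still so for the second after the job is handed in, with the robot touching nothing.
It also fails if it takes over 112 s, if anything falls off the work surface, if the arm or the gripper's body presses on something with over 40 N, if the wrist force passes 120 N, or if a joint passes its speed limit or range.

### The arm

A 6-joint arm with a two-finger parallel gripper is mounted at the origin on a cart in front of the work surface, level with it; the furniture and walls round the work are solid. World frame = base frame: x ahead of the robot, y to its left, z up, the work surface at z = 0. Lengths are in m, angles in degrees, forces in N, time in s.
With the tool pointing down it reaches from about 0.3 to 0.875 m from the base axis. Payload 6.4 kg.
Tool frame: the origin (TCP) lies at the centre of the arm's flange, where the gripper is bolted on; the fingertips stand 166 mm ahead of it and the grasp point (between the pads) lies 147 mm ahead of it; z points along the fingers, y is the line along which they close (so a half turn about z gives the same grasp; the last joint's range is limited). The gripper opens to 88 mm and grips with 3 to 60 N. Pads are 18 mm wide; open, the fingers measure 123 mm over their backs; the gripper's body (75 mm by 187 mm) begins 45 mm behind the grasp point.
Start: joints at [-11.82, 10.359, 92.074, -0, 77.567, -11.82], TCP at [0.575, 0, 0.405] pointing down, gripper open.
Joint ranges: [-171.53, 171.53], [-51.25, 118.39], [17.06, 147.69], [-65.23, 245.23], [0, 150.52], [-178.68, 178.68]. Speed limits (degrees/s): [147.25, 147.25, 172.46, 180, 180, 180].

### API

Orientations are given as a 3x3 rotation matrix whose columns are the frame's x, y, z axes.
In Python, from plant import ctrl gives the robot as it stands. The module is installed in compiled form; this text tells all that it offers.
- The arm moves only by the tool servo_tool, never from a script. Its argument "deltas" is a list that holds one entry, the list of rows, each a list of 7 numbers: the turn, a rotation vector about the tool's x, y, z each as a share of 180 degrees, from -1 to 1, then the shift along the tool's x, y, z each as a share of 0.1 m, from -1 to 1, then the finger opening in mm, from 0 to 88.1. A call has 1 to 8 rows; each row shifts and turns the commanded pose from where the row before left it, along the tool's axes as they then stand; what a row does not reach is not made up. A row lasts 1/8 s, in which the tool goes at most 62.5 mm and 10.7 degrees, less where a joint would pass 70% of its speed; a pose out of reach is approached as far as the arm can. A call with a number of a shift or a turn outside -1 to 1 is refused whole. A call with a gripper value outside its range is refused whole. The fingers move at their own pace and stop on an object; the grip force is fixed at half the most. Time passes only in rows, so rows that do not move let the fingers close. It gives the time, the measured TCP pose, the force, the opening and the grip force at its end, in the units of the state.
- ctrl.get_state(): the state, without advancing time (a new reading comes with each control period).
- ctrl.snapshot(name): name is "scene" or "side" or "wrist"; returns the picture (420x560x3 uint8, red, green, blue); there is no depth.
- ctrl.get_calibration(name): a dict with "mtx" (3x3 intrinsics, pixels), "R" (3x3) and "t" (3): a world point X has camera coordinates R X + t. Camera axes: x right, y down, z forward; pixel columns grow to the right and rows downward; lengths in m; the calibration is good to about 2 mm. A picture is of the moment at which its call begins: read the wrist's pose just before it. get_calibration takes no time and is no camera call; for the wrist camera it gives the pose at the moment of the call.
- ctrl.sign_off(): hands the job in; it is judged then, once.
The state is a dict: "time_s": time; "joint_pos": joint angles; "dq": joint speeds; "joint_torque": joint torques, N m; "eef_pos": TCP position; "tcp_rot": TCP orientation; "ft_force": force on the tool from outside, world axes, zero at the start; "torque": the same for the moment, N m; "grip_width": opening from 0.0 (shut) to 1.0 (fully open); "finger_force": force on a finger pad.
Only numpy, scipy, OpenCV 4.12 (cv2) and the standard library are available. Lean on these libraries where they do the work, as an engineer would, in place of code of your own. Each camera call takes 0.05 s, during which the arm holds its last target. There are 200 camera calls.

## Working session

There is one attempt and no reset: what is moved stays moved. The work goes in short steps, Python scripts to look and compute and a tool call to move; the robot and the scene stay as the last step left them, time stands still between calls to the robot, and variables do not carry over. Pictures are saved under pics/ and viewed, at most 14 in all, crops included, and the job is handed in when it is done.

Besides the shell and the picture viewer there is one more tool, called as a command line: name --argument value ..., lists and objects as JSON in quotes. servo_tool: Moves the arm, as the interface text tells. Shift numbers are shares of 0.1 m and turn numbers shares of 180 degrees, none past 1 either way. Its arguments: {"type":"object","properties":{"deltas":{"type":"array","items":{"type":"array","items":{"type":"array","items":{"type":"number"}}}}},"required":["deltas"]}

```bash
mkdir -p pics
cat > h.py <<'E'
import numpy as np, cv2
from plant import ctrl
def save(cam,name):
    c=ctrl.get_calibration(cam); im=ctrl.snapshot(cam)
    cv2.imwrite(f'pics/{name}.png',im[:,:,::-1]); return im,c
def px2w(c,u,v,z=0.):
    K,R,t=map(np.array,(c['mtx'],c['R'],c['t'])); d=R.T@np.linalg.solve(K,[u,v,1]); o=-R.T@t.ravel()
    return o+d*(z-o[2])/d[2]
def w2px(c,X):
    p=np.array(c['mtx'])@(np.array(c['R'])@np.array(X)+np.array(c['t']).ravel()); return p[:2]/p[2]
E
python3 - <<'E'
from h import *
for n in('scene','wrist','side'):
    im,c=save(n,n+'0'); print(n,-np.array(c['R']).T@np.array(c['t']).ravel())
s=ctrl.get_state(); print(s['tcp_rot'],s['time_s'],s['eef_pos'])
a=cv2.imread('pics/scene0.png');b=cv2.imread('pics/wrist0.png')
E
```

```text
scene [ 0.31068715 -0.49206851  0.70749568]
wrist [0.57459239 0.07889522 0.383931  ]
side [0.93180935 0.30322154 0.97583595]
[[-1.54557499e-06  9.99999191e-01 -1.27183820e-03]
 [ 9.99999966e-01  1.87839917e-06  2.61686365e-04]
 [ 2.61688543e-04 -1.27183775e-03 -9.99999157e-01]] 0.15 [5.74817861e-01 6.19224740e-05 4.04052876e-01]
```

View pics/scene0.png

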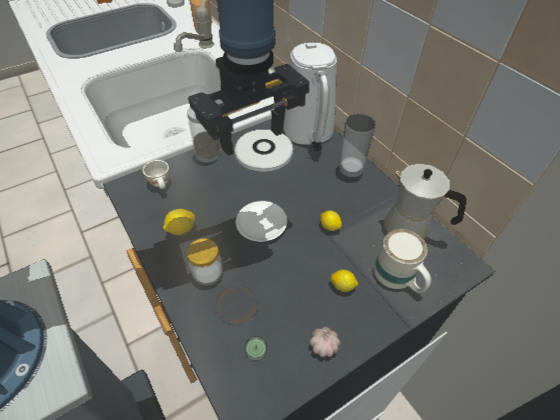

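View pics/wrist0.png

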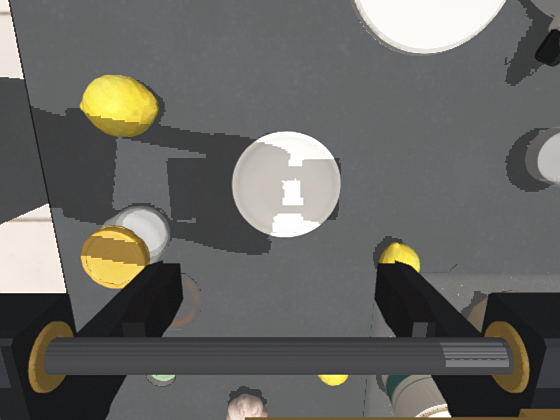

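Scene: the saucer is at (262,221), the striped cup at (157,174), the sugar jar at (204,262) and the candle at (256,348). There is a coaster ring at (237,305). The lemon candidates are (180,222), (331,220) and (344,281). I'll measure them all and enlarge.

Run:
```python
from h import *
c=ctrl.get_calibration('scene'); im=cv2.imread('pics/scene0.png')
hsv=cv2.cvtColor(im,cv2.COLOR_BGR2HSV)
m=cv2.inRange(hsv,(22,120,60),(35,255,255))
n,_,st,ce=cv2.connectedComponentsWithStats(m)
for s,p in zip(st[1:],ce[1:]):
    if s[4]>100:
        C=px2w(c,*p,.025); d=np.linalg.norm(np.array(c['R'])@C+np.array(c['t']).ravel())
        print('yel',s,p.round(1),C.round(3),'extent mm',(max(s[2:4])*d/c['mtx'][0][0]*1000).round(0))
for nme,u,v,z in [('saucer',262,221,.016),('cuprim',155,170,.049),('jarlid',204,250,.085),('candle',256,348,.015),('garlic',324,342,.026),('mug',404,248,.094),('talljar',205,150,.0),('ring',237,305,0),('kbase',264,150,.0),('glass',352,170,0)]:
    print(nme,px2w(c,u,v,z).round(3))
w=ctrl.get_calibration('wrist'); print('wr saucer',px2w(w,287,185,.016).round(3),'lem',px2w(w,120,105,.029).round(3),'lid',px2w(w,116,257,.085).round(3))
a=cv2.resize(im[140:380,110:390],None,fx=2.8,fy=2.5,interpolation=cv2.INTER_CUBIC); cv2.imwrite('pics/crop1.png',cv2.resize(im[140:370,110:390],None,fx=2.6,fy=2.6,interpolation=cv2.INTER_CUBIC))
```

```text
yel [163 209  32  26 639] [178.6 221.4] [0.423 0.078 0.025] extent mm 72.0
yel [320 210  22  21 342] [330.7 220.4] [ 0.706 -0.096  0.025] extent mm 49.0
yel [187 238  31  29 638] [202.2 252.1] [ 0.432 -0.022  0.025] extent mm 65.0
yel [331 269  27  23 448] [343.7 280.3] [ 0.636 -0.229  0.025] extent mm 54.0
saucer [ 0.581 -0.012  0.016]
cuprim [0.435 0.23  0.049]
jarlid [ 0.426 -0.061  0.085]
candle [ 0.425 -0.25   0.015]
garlic [ 0.53  -0.308  0.026]
mug [ 0.741 -0.261  0.094]
talljar [0.584 0.285 0.   ]
ring [ 0.44  -0.153  0.   ]
kbase [0.716 0.202 0.   ]
glass [0.865 0.02  0.   ]
wr saucer [ 0.583 -0.004  0.016] lem [0.424 0.076 0.029] lid [ 0.426 -0.056  0.085]
```

View pics/crop1.png

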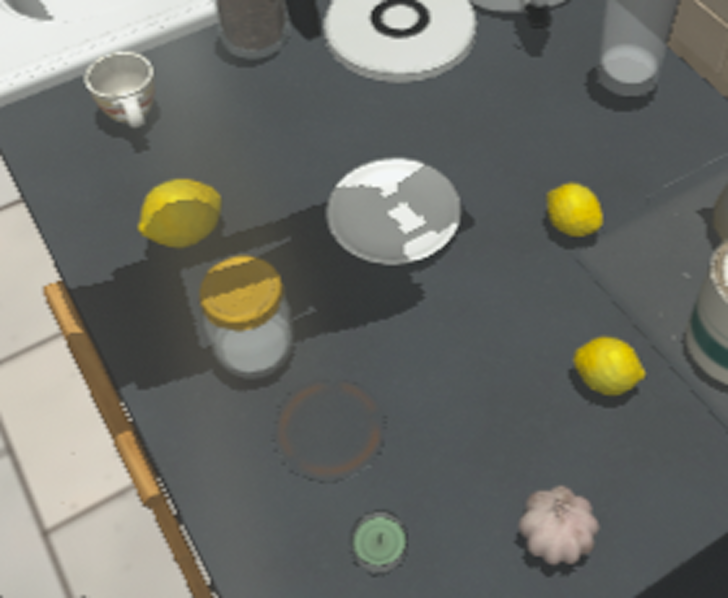

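View pics/side0.png

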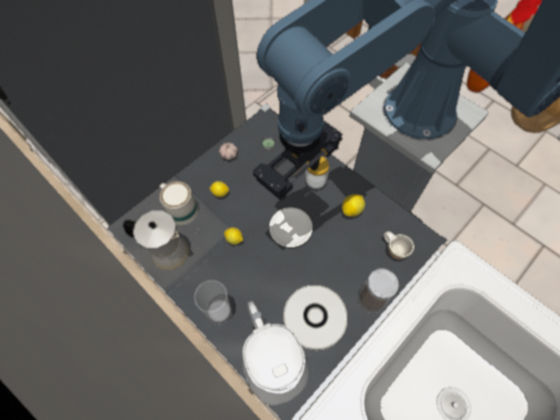

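The three lemons measure 72, 49 and 54 mm, so the 72 mm one at (180,222), lying near (0.424, 0.077), is the one meant. The crop confirms it is clearly the largest. Next I'll refine the positions of the saucer, lemon and jar from the wrist picture.

```bash
cat >> h.py <<'E'
def blob(im,c,lo,hi,z,roi=None,amin=200):
    m=cv2.inRange(cv2.cvtColor(im,cv2.COLOR_RGB2HSV),lo,hi)
    if roi: k=np.zeros_like(m); x0,y0,x1,y1=roi; k[y0:y1,x0:x1]=1; m=m*k
    for q in cv2.findContours(m,cv2.RETR_EXTERNAL,cv2.CHAIN_APPROX_NONE)[0]:
        if cv2.contourArea(q)<amin: continue
        h=cv2.convexHull(q)[:,0]
        W=np.array([px2w(c,u,v,z)[:2] for u,v in h],np.float32)*1000
        print(h.mean(0).round(),'circ',np.round(cv2.minEnclosingCircle(W),1) if 0 else [np.round(a,1) for a in cv2.minEnclosingCircle(W)],'rect',[np.round(a,1) for a in cv2.minAreaRect(W)])
E
python3 - <<'E'
from h import *
w=ctrl.get_calibration('wrist'); im=cv2.imread('pics/wrist0.png')[:,:,::-1].copy()
print('lemon');blob(im,w,(20,100,50),(35,255,255),.029,(60,60,200,150))
print('lid');blob(im,w,(15,100,50),(35,255,255),.080,(60,200,160,310))
print('saucer');blob(im,w,(0,0,125),(180,60,255),.016,(215,110,350,250))
c=ctrl.get_calibration('scene'); s=cv2.imread('pics/scene0.png')[:,:,::-1].copy()
print('lemonS');blob(s,c,(20,100,50),(35,255,255),.029,(155,200,200,240))
print('saucerS');blob(s,c,(0,0,110),(180,60,255),.014,(225,190,300,250))
print('candle');blob(s,c,(40,30,60),(90,255,255),.015,(235,330,280,365),50)
print(w2px(c,[.583,-.004,.016]))
E
```

```text
lemon
[121. 106.] circ [array([422.4,  75.4]), np.float64(37.2)] rect [array([422.5,  75.6]), array([61.8, 63.5]), np.float64(43.6)]
lid
[111. 254.] circ [array([422.6, -58.8]), np.float64(32.8)] rect [array([421. , -57.4]), array([65.1, 55.3]), np.float64(42.5)]
saucer
[286. 183.] circ [array([582. ,  -5.1]), np.float64(57.5)] rect [array([581.9,  -5. ]), array([114., 113.]), np.float64(62.0)]
lemonS
[177. 222.] circ [array([422.4,  75.3]), np.float64(37.0)] rect [array([423.2,  75. ]), array([69.2, 65.1]), np.float64(57.9)]
saucerS
[259. 221.] circ [array([582.3,  -5.6]), np.float64(58.7)] rect [array([582.1,  -5.6]), array([116.7, 111.9]), np.float64(57.9)]
candle
[255. 348.] circ [array([ 424.8, -249. ]), np.float64(17.5)] rect [array([ 425.1, -248.7]), array([30.5, 33.7]), np.float64(57.8)]
[260.91277093 218.44682909]
```

servo_tool --deltas '[[[0,0,0,0.35,-0.35,0,88],[0,0,0,0.35,-0.35,0,88],[0,0,0,0.35,-0.35,0.2,88],[0,0,0,0.35,-0.35,0.2,88],[0,0,0,0,0,0.2,88],[0,0,0,0,0,0.2,88],[0,0,0,0,0,0.2,88],[0,0,0,0,0,0,88]]]'

```text
time_s: 1.15
eef_pos: [0.4342, 0.14, 0.3033]
tcp_rot: [[-0.0, 1.0, -0.004], [1.0, 0.0, -0.0], [-0.0, -0.004, -1.0]]
ft_force: [0.0, -1.3, -0.5]
grip_width: 1.001
finger_force: 0.0
```

Run:
```python
from h import *
im,w=save('wrist','wrist1')
print('lemon');blob(im,w,(20,100,50),(35,255,255),.029)
```

```text
lemon
[479. 415.] circ [array([619.8, -53.4]), np.float64(66.7)] rect [array([619.8, -48.3]), array([133.4,  11.4]), np.float64(0.4)]
[507. 350.] circ [array([627. ,  12.4]), np.float64(40.0)] rect [array([627.8,  12.7]), array([31.5, 79.3]), np.float64(19.0)]
[ 49. 356.] circ [array([237.8,  10.8]), np.float64(39.5)] rect [array([237.4,  10.7]), array([78.4, 31.8]), np.float64(71.2)]
[268. 288.] circ [array([422.7,  74.2]), np.float64(36.4)] rect [array([422.9,  74.2]), array([65. , 64.6]), np.float64(49.6)]
```

View pics/wrist1.png

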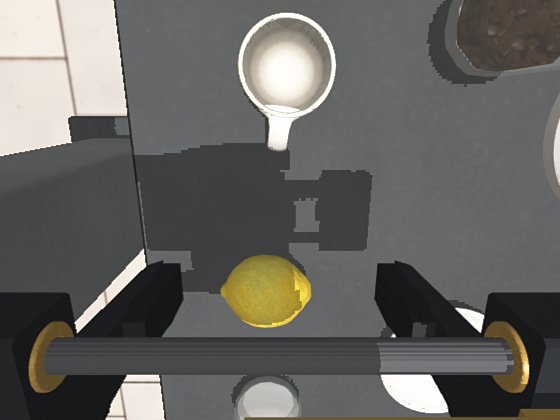

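The cup rim spans (238–335, 13–118) with the handle at (279,135). The lemon's long axis runs along world x, with tips at (221,290) and (311,292).

Run:
```python
from h import *
im=cv2.imread('pics/wrist1.png')[:,:,::-1].copy();w=ctrl.get_calibration('wrist')
print('cup rim',px2w(w,286.5,64.5,.049),px2w(w,238,65,.049),px2w(w,335,65,.049),'handle end',px2w(w,279,149,.03))
m=cv2.inRange(cv2.cvtColor(im,cv2.COLOR_RGB2HSV),(20,100,50),(35,255,255))[230:340,200:330]
mu=cv2.moments(m); print('lemon px angle',np.degrees(.5*np.arctan2(2*mu['mu11'],mu['mu20']-mu['mu02'])))
blob(im,w,(0,0,100),(180,90,255),.049,(220,0,350,106))
```

```text
cup rim [0.43886251 0.24079333 0.049     ] [0.40930805 0.24046821 0.049     ] [0.46840223 0.24055403 0.049     ] handle end [0.43439374 0.18743285 0.03      ]
lemon px angle 2.381999675650729
[284.  52.] circ [array([437.7, 244.4]), np.float64(48.8)] rect [array([437.7, 246.3]), array([81.1, 58.3]), np.float64(0.1)]
```

servo_tool --deltas '[[[0,0,0,0.5,0.05,0.1,88],[0,0,0,0.51,0,0.2,88],[0,0,0,0,0,0.3,88],[0,0,0,0,0,0.3,88],[0,0,0,0,0,0.2,88],[0,0,0,0,0,0.09,88],[0,0,0,0,0,0,88],[0,0,0,0,0,0,45]]]'

```text
time_s: 2.2
eef_pos: [0.4407, 0.2411, 0.1868]
tcp_rot: [[0.0, 1.0, 0.002], [1.0, -0.0, 0.001], [0.001, 0.002, -1.0]]
ft_force: [-0.1, 0.0, 0.7]
grip_width: 0.91
finger_force: 0.0
```

servo_tool --deltas '[[[0,0,0,0,0,0,45],[0,0,0,0,0,0,45],[0,0,0,0,0,0,45]]]'

```text
time_s: 2.58
eef_pos: [0.4401, 0.2411, 0.1861]
tcp_rot: [[-0.0, 1.0, 0.001], [1.0, 0.0, 0.0], [0.0, 0.001, -1.0]]
ft_force: [-1.4, 0.3, 3.6]
grip_width: 0.637
finger_force: 29.9
```

servo_tool --deltas '[[[0,0,0,0,0,-0.25,45],[0,0,0,0,0,-0.3,45],[0,0,0,-0.2,0.1,-0.2,45],[0,0,0,-0.4,0.24,0,45],[0,0,0,-0.45,0.27,0,45],[0,0,0,-0.5,0.3,0,45],[0,0,0,-0.5,0.3,0,45],[0,0,0,-0.41,0.21,0,45]]]'

```text
time_s: 3.58
eef_pos: [0.5829, -0.0072, 0.2606]
tcp_rot: [[0.001, 1.0, 0.0], [1.0, -0.001, -0.0], [-0.0, 0.0, -1.0]]
ft_force: [0.4, 0.5, -0.7]
grip_width: 0.635
finger_force: 30.0
```

servo_tool --deltas '[[[0,0,0,0,0,0.1,45],[0,0,0,0,0,0.2,45],[0,0,0,0,0,0.1,45],[0,0,0,0,0,0,45],[0,0,0,0,0,0,45]]]'

```text
time_s: 4.2
eef_pos: [0.582, -0.0043, 0.2209]
tcp_rot: [[-0.001, 1.0, 0.0], [1.0, 0.001, 0.0], [0.0, 0.0, -1.0]]
ft_force: [0.2, -0.2, -0.7]
grip_width: 0.632
finger_force: 30.0
```

Run:
```python
from h import *
im,c=save('scene','scene1'); s=ctrl.get_state(); print(s['eef_pos'],s['grip_width'])
im2,_=save('side','side1')
a=np.hstack([cv2.resize(im[150:270,190:330],None,fx=2.8,fy=2.8),cv2.resize(im2[150:270,230:370],None,fx=2.8,fy=2.8)])
cv2.imwrite('pics/c2.png',a[:,:,::-1])
```

```text
[ 0.58219683 -0.00445539  0.22121191] 0.6366036684411001
```

View pics/c2.png

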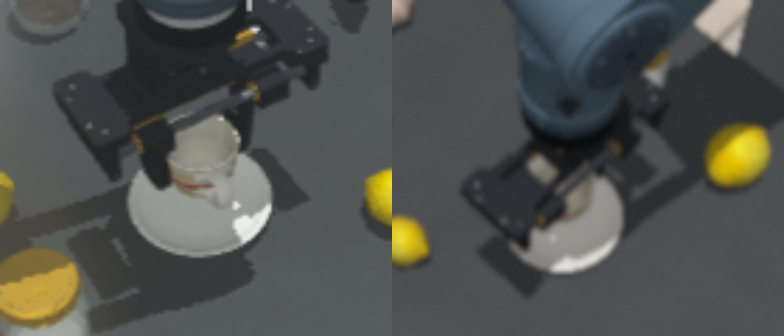

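The cup hangs over the saucer as planned; its foot is about 35 mm up. Now I'll lower it gently.

servo_tool --deltas '[[[0,0,0,0,0,0.08,45],[0,0,0,0,0,0.08,45],[0,0,0,0,0,0.05,45],[0,0,0,0,0,0.03,45],[0,0,0,0,0,0.02,45],[0,0,0,0,0,0,45],[0,0,0,0,0,0,45]]]'

```text
time_s: 5.18
eef_pos: [0.582, -0.0048, 0.1956]
tcp_rot: [[-0.0, 1.0, -0.001], [1.0, 0.0, 0.0], [0.0, -0.001, -1.0]]
ft_force: [-4.7, 1.3, 8.1]
grip_width: 0.633
finger_force: 29.7
```

Contact at about 9 N more than free. Releasing.

servo_tool --deltas '[[[0,0,0,0,0,-0.005,60],[0,0,0,0,0,0,72],[0,0,0,0,0,0,80],[0,0,0,0,0,0,80],[0,0,0,0,0,-0.3,80],[0,0,0,0,0,-0.5,80],[0,0,0,0,0,-0.3,85],[0,0,0,0,0,0,85]]]'

```text
time_s: 6.18
eef_pos: [0.5831, -0.0052, 0.3081]
tcp_rot: [[-0.0, 1.0, 0.006], [1.0, 0.0, -0.001], [-0.001, 0.006, -1.0]]
ft_force: [-1.0, -0.4, 0.7]
grip_width: 0.962
finger_force: 0.0
```

Run:
```python
from h import *
im,c=save('wrist','wrist2'); s=ctrl.get_state(); print(s['eef_pos'],s['time_s'])
blob(im,c,(15,100,50),(35,255,255),.080,(0,150,200,310))
```

```text
[ 0.58226309 -0.00503913  0.30593081] 6.225
[ 45. 282.] circ [array([430.5, -46.1]), np.float64(27.5)] rect [array([432.2, -39.4]), array([25.2, 54.3]), np.float64(75.3)]
```

View pics/wrist2.png

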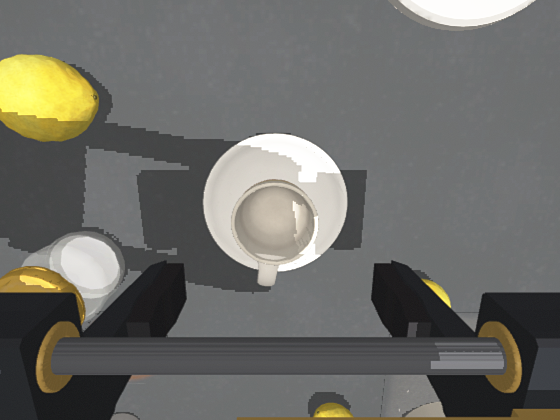

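The cup is upright on the saucer. Its rim is centred at (275.5,222) and the saucer, spanning (204–347, 133–271), at (275.5,202).

Run:
```python
from h import *
c=ctrl.get_calibration('wrist')
print(px2w(c,275.5,222,.057),px2w(c,275.5,202,.016)); print('lid',px2w(ctrl.get_calibration('scene'),204,251,.085))
im=cv2.imread('pics/scene0.png')[:,:,::-1].copy()
blob(im,ctrl.get_calibration('scene'),(15,100,50),(35,255,255),.085,(180,230,225,262))
```

```text
[ 0.58062647 -0.003385    0.057     ] [ 0.58036274 -0.00071011  0.016     ]
lid [ 0.42508389 -0.06323897  0.085     ]
[202. 248.] circ [array([423.7, -62.5]), np.float64(31.5)] rect [array([425. , -58.5]), array([52.3, 58.5]), np.float64(57.8)]
```

servo_tool --deltas '[[[0,0,0,-0.2,-0.25,0,88],[0,0,0,-0.3,-0.4,0,88],[0,0,0,-0.4,-0.48,0,88],[0,0,0,-0.4,-0.45,0,88],[0,0,0,0,0,0,88],[0,0,0,0,0,0,88]]]'

```text
time_s: 6.98
eef_pos: [0.4239, -0.1349, 0.3042]
tcp_rot: [[0.001, 1.0, -0.001], [1.0, -0.001, 0.001], [0.001, -0.001, -1.0]]
ft_force: [-0.1, 1.2, 0.0]
grip_width: 1.0
finger_force: 0.0
```

Run:
```python
from h import *
im,c=save('wrist','wrist3'); s=ctrl.get_state(); print(s['eef_pos'],s['time_s'])
blob(im,c,(10,100,50),(35,255,255),.080,(100,20,400,280))
```

```text
[ 0.42432711 -0.13453445  0.3044677 ] 7.025
[278. 106.] circ [array([422.6, -58.2]), np.float64(30.0)] rect [array([422.6, -58.3]), array([59.3, 59.1]), np.float64(0.0)]
```

View pics/wrist3.png

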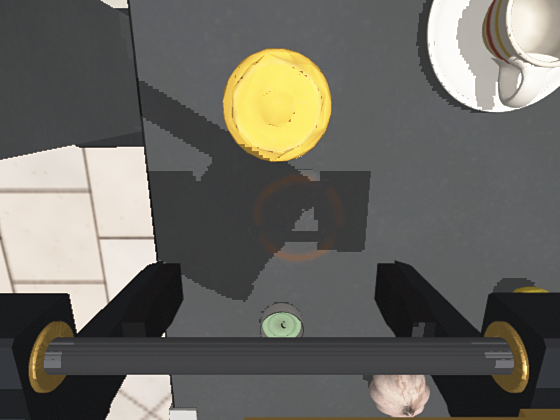

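The lid is centred at (278,105), i.e. (0.4226, −0.058), with radius 30 mm as it should be. The candle shows at (282,324). Moving onto the jar.

Run:
```python
from h import *
c=ctrl.get_calibration('wrist'); print(px2w(c,282,324,.015))
```

```text
[ 0.42721315 -0.23991121  0.015     ]
```

servo_tool --deltas '[[[0,0,0,0.35,-0.02,0,88],[0,0,0,0.41,0,0,88],[0,0,0,0,0,0.2,88],[0,0,0,0,0,0.35,88],[0,0,0,0,0,0.3,88],[0,0,0,0,0,0.2,88],[0,0,0,0,0,0,88],[0,0,0,0,0,0,50]]]'

```text
time_s: 8.02
eef_pos: [0.4227, -0.0585, 0.2006]
tcp_rot: [[-0.001, 1.0, 0.0], [1.0, 0.001, -0.0], [-0.0, 0.0, -1.0]]
ft_force: [0.6, 0.6, 0.0]
grip_width: 0.907
finger_force: 0.0
```

servo_tool --deltas '[[[0,0,0,0,0,0,50],[0,0,0,0,0,0,50],[0,0,0,0,0,0,50]]]'

```text
time_s: 8.4
eef_pos: [0.4225, -0.0591, 0.201]
tcp_rot: [[0.0, 1.0, 0.002], [1.0, -0.0, -0.0], [-0.0, 0.002, -1.0]]
ft_force: [-0.3, 2.2, 5.6]
grip_width: 0.704
finger_force: 30.0
```

servo_tool --deltas '[[[0,0,0,0,0,-0.25,50],[0,0,0,0,0,-0.4,50],[0,0,0,0.14,0.1,-0.25,50],[0,0,0,0.35,0.32,0,50],[0,0,0,0.43,0.4,0,50],[0,0,0,0.43,0.4,0,50],[0,0,0,0.3,0.27,0,50],[0,0,0,0.1,0.1,0,50]]]'

```text
time_s: 9.4
eef_pos: [0.5816, 0.1176, 0.2895]
tcp_rot: [[-0.002, 1.0, -0.001], [1.0, 0.002, -0.0], [-0.0, -0.001, -1.0]]
ft_force: [-0.7, 0.3, -2.1]
grip_width: 0.696
finger_force: 30.0
```

servo_tool --deltas '[[[0,0,0,0,0,0.1,50],[0,0,0,0,0,0.25,50],[0,0,0,0,0,0.25,50],[0,0,0,0,0,0.15,50],[0,0,0,0,0,0.05,50],[0,0,0,0,0,0,50],[0,0,0,0,0,0,50]]]'

```text
time_s: 10.28
eef_pos: [0.5815, 0.1159, 0.2112]
tcp_rot: [[0.0, 1.0, 0.002], [1.0, -0.0, -0.0], [-0.0, 0.002, -1.0]]
ft_force: [0.1, 0.8, -2.6]
grip_width: 0.706
finger_force: 30.0
```

servo_tool --deltas '[[[0,0,0,0,0,0.05,50],[0,0,0,0,0,0.03,50],[0,0,0,0,0,0.02,50],[0,0,0,0,0,0.01,50],[0,0,0,0,0,0,50],[0,0,0,0,0,0,50]]]'

```text
time_s: 11.02
eef_pos: [0.581, 0.1162, 0.201]
tcp_rot: [[-0.0, 1.0, -0.001], [1.0, 0.0, -0.0], [-0.0, -0.001, -1.0]]
ft_force: [-7.6, -2.4, 14.2]
grip_width: 0.702
finger_force: 30.0
```

servo_tool --deltas '[[[0,0,0,0,0,-0.01,66],[0,0,0,0,0,0,80],[0,0,0,0,0,0,86],[0,0,0,0,0,0,86],[0,0,0,0,0,-0.2,86],[0,0,0,0,0,-0.4,86],[0,0,0,0,0,-0.4,86],[0,0,0,0,0,0,86]]]'

```text
time_s: 12.02
eef_pos: [0.5827, 0.1161, 0.3057]
tcp_rot: [[-0.0, 1.0, 0.009], [1.0, 0.0, 0.0], [0.0, 0.009, -1.0]]
ft_force: [0.1, -0.4, 0.0]
grip_width: 0.975
finger_force: 0.0
```

servo_tool --deltas '[[[0,0,0,-0.1,-0.3,0,88],[0,0,0,-0.1,-0.45,0,88],[0,0,0,-0.1,-0.45,0,88],[0,0,0,-0.1,-0.39,0,88],[0,0,0.05,0,0,0,88],[0,0,0.05,0,0,0,88],[0,0,0.05,0,0,0,88],[0,0,0.05,0,0,0,88]]]'

```text
time_s: 13.02
eef_pos: [0.4217, 0.076, 0.3001]
tcp_rot: [[0.592, 0.806, -0.0], [0.806, -0.592, 0.0], [-0.0, -0.0, -1.0]]
ft_force: [0.2, 0.5, 0.2]
grip_width: 0.998
finger_force: 0.0
```

servo_tool --deltas '[[[0,0,0.05,0,0,0,88],[0,0,0.05,0,0,0,88],[0,0,0.05,0,0,0,88],[0,0,0.05,0,0,0,88],[0,0,0.05,0,0,0,88],[0,0,0.05,0,0,0,88],[0,0,0.015,0,0,0,88],[0,0,0,0,0,0,88]]]'

```text
time_s: 14.02
eef_pos: [0.4217, 0.076, 0.3001]
tcp_rot: [[0.999, -0.047, -0.0], [-0.047, -0.999, 0.0], [-0.0, -0.0, -1.0]]
ft_force: [0.8, 0.1, -0.5]
grip_width: 0.997
finger_force: 0.0
```

servo_tool --deltas '[[[0,0,0,0.01,0.01,0.3,88],[0,0,0,0,0,0.35,88],[0,0,0,0,0,0.3,88],[0,0,0,0,0,0.2,88],[0,0,0,0,0,0.06,88],[0,0,0,0,0,0,88],[0,0,0,0,0,0,48],[0,0,0,0,0,0,48]]]'

```text
time_s: 15.02
eef_pos: [0.4234, 0.075, 0.18]
tcp_rot: [[0.999, -0.047, 0.002], [-0.047, -0.999, -0.0], [0.002, 0.0, -1.0]]
ft_force: [-0.0, 0.3, 0.2]
grip_width: 0.797
finger_force: 0.0
```

servo_tool --deltas '[[[0,0,0,0,0,0,48],[0,0,0,0,0,0,48],[0,0,0,0,0,0,48]]]'

```text
time_s: 15.4
eef_pos: [0.4232, 0.0749, 0.1796]
tcp_rot: [[0.999, -0.047, 0.001], [-0.047, -0.999, -0.0], [0.001, 0.0, -1.0]]
ft_force: [-1.9, -0.6, 5.2]
grip_width: 0.62
finger_force: 30.0
```

servo_tool --deltas '[[[0,0,0,0,0,-0.25,48],[0,0,0,0,0,-0.4,48],[0,0,0,0.1,0.1,-0.2,48],[0,0,0,0.35,0.4,0,48],[0,0,0,0.4,0.45,0,48],[0,0,0,0.4,0.45,0,48],[0,0,0,0.32,0.37,0,48],[0,0,0,0.1,0.1,0,48]]]'

```text
time_s: 16.4
eef_pos: [0.582, -0.1221, 0.2638]
tcp_rot: [[0.999, -0.05, 0.0], [-0.05, -0.999, -0.0], [0.0, 0.0, -1.0]]
ft_force: [-0.1, -0.6, -0.9]
grip_width: 0.621
finger_force: 30.0
```

servo_tool --deltas '[[[0,0,0,0,0,0.1,48],[0,0,0,0,0,0.3,48],[0,0,0,0,0,0.25,48],[0,0,0,0,0,0.1,48],[0,0,0,0,0,0,48],[0,0,0,0,0,0,48]]]'

```text
time_s: 17.15
eef_pos: [0.5813, -0.1194, 0.1902]
tcp_rot: [[0.999, -0.047, 0.001], [-0.047, -0.999, -0.001], [0.001, 0.0, -1.0]]
ft_force: [0.2, 1.2, -1.0]
grip_width: 0.622
finger_force: 30.0
```

Lowering it the last 10 mm.

servo_tool --deltas '[[[0,0,0,0,0.005,0.05,48],[0,0,0,0,0,0.03,48],[0,0,0,0,0,0.02,48],[0,0,0,0,0,0.005,48],[0,0,0,0,0,0,48],[0,0,0,0,0,0,48]]]'

```text
time_s: 17.9
eef_pos: [0.581, -0.1203, 0.1796]
tcp_rot: [[0.999, -0.047, -0.0], [-0.047, -0.999, -0.0], [-0.0, 0.0, -1.0]]
ft_force: [-3.6, 1.3, 7.7]
grip_width: 0.624
finger_force: 30.0
```

servo_tool --deltas '[[[0,0,0,0,0,-0.005,60],[0,0,0,0,0,0,70],[0,0,0,0,0,0,72],[0,0,0,0,0,0,72],[0,0,0,0,0,-0.15,72],[0,0,0,0,0,-0.4,72],[0,0,0,0,0,-0.5,72],[0,0,0,0,0,-0.1,72]]]'

```text
time_s: 18.9
eef_pos: [0.5824, -0.1207, 0.2995]
tcp_rot: [[0.999, -0.047, 0.008], [-0.047, -0.999, -0.003], [0.008, 0.003, -1.0]]
ft_force: [-0.5, 0.5, -0.1]
grip_width: 0.816
finger_force: 0.0
```

servo_tool --deltas '[[[0,0,0,-0.25,0.15,0,60],[0,0,0,-0.4,0.25,0,60],[0,0,0,-0.5,0.3,0,60],[0,0,0,-0.5,0.3,0,60],[0,0,0,-0.5,0.35,0,60],[0,0,0,0,0,0,60],[0,0,0,0,0,0,60]]]'

```text
time_s: 19.77
eef_pos: [0.3599, -0.2449, 0.2944]
tcp_rot: [[0.999, -0.048, 0.001], [-0.048, -0.999, 0.0], [0.001, -0.0, -1.0]]
ft_force: [0.2, -0.7, 0.8]
grip_width: 0.683
finger_force: 0.0
```

Run:
```python
from h import *
im,c=save('wrist','wrist4'); s=ctrl.get_state(); print(s['eef_pos'],s['time_s'])
blob(im,c,(40,30,40),(95,255,255),.014,None,150)
a,_=save('scene','scene2')
cv2.imwrite('pics/c4.png',np.hstack([im,a])[:,:,::-1][:, :, :] if 0 else cv2.resize(np.hstack([im,a])[:,:,::-1],(800,300)))
```

```text
[ 0.36038384 -0.2445739   0.29432547] 19.825
[278. 118.] circ [array([ 426.1, -245.9]), np.float64(17.6)] rect [array([ 426.2, -246.1]), array([34.5, 34. ]), np.float64(87.3)]
```

View pics/c4.png

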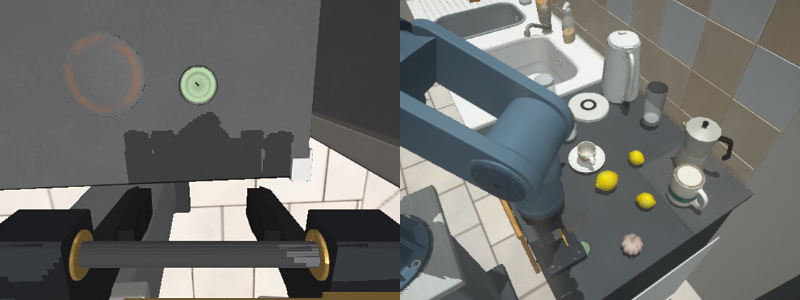

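The candle is centred at (278,118), i.e. (0.426, −0.246). The lemon stands in place to the right of the saucer.

servo_tool --deltas '[[[0,0,0,0.3,-0.01,0.2,60],[0,0,0,0.36,-0.01,0.3,60],[0,0,0,0,0,0.3,60],[0,0,0,0,0,0.25,60],[0,0,0,0,0,0.15,60],[0,0,0,0,0,0.05,60],[0,0,0,0,0,0,60],[0,0,0,0,0,0,60]]]'

```text
time_s: 20.88
eef_pos: [0.4263, -0.2464, 0.1701]
tcp_rot: [[0.999, -0.047, 0.001], [-0.047, -0.999, -0.001], [0.001, 0.001, -1.0]]
ft_force: [0.2, 0.3, -0.3]
grip_width: 0.681
finger_force: 0.0
```

servo_tool --deltas '[[[0,0,0,0,0,0.01,45],[0,0,0,0,0,0,34],[0,0,0,0,0,0,34],[0,0,0,0,0,0,34],[0,0,0,0,0,0,34]]]'

```text
time_s: 21.5
eef_pos: [0.4259, -0.2461, 0.1684]
tcp_rot: [[0.999, -0.047, 0.0], [-0.047, -0.999, -0.0], [0.0, 0.0, -1.0]]
ft_force: [-1.0, 1.0, 4.7]
grip_width: 0.407
finger_force: 30.0
```

servo_tool --deltas '[[[0,0,0,0,0,-0.2,34],[0,0,0,0,0,-0.4,34],[0,0,0,0,0,-0.3,34],[0,0,0,0.25,-0.25,0,34],[0,0,0,0.4,-0.4,0,34],[0,0,0,0.4,-0.4,0,34],[0,0,0,0.4,-0.4,0,34],[0,0,0,0.4,-0.4,0,34]]]'

```text
time_s: 22.5
eef_pos: [0.6205, -0.0685, 0.2579]
tcp_rot: [[0.999, -0.047, -0.0], [-0.047, -0.999, -0.0], [-0.0, 0.0, -1.0]]
ft_force: [0.6, -2.5, 0.6]
grip_width: 0.41
finger_force: 29.9
```

servo_tool --deltas '[[[0,0,0,0.35,-0.4,0,34],[0,0,0,0.3,-0.29,0,34],[0,0,0,0,0,0,34],[0,0,0,0,0,0.25,34],[0,0,0,0,0,0.3,34],[0,0,0,0,0,0.2,34],[0,0,0,0,0,0,34],[0,0,0,0,0,0,34]]]'

```text
time_s: 23.5
eef_pos: [0.6879, -0.0045, 0.1842]
tcp_rot: [[0.999, -0.047, 0.001], [-0.047, -0.999, -0.0], [0.001, 0.0, -1.0]]
ft_force: [0.1, -0.6, -0.4]
grip_width: 0.409
finger_force: 29.9
```

servo_tool --deltas '[[[0,0,0,0,0,0.07,34],[0,0,0,0,0,0.05,34],[0,0,0,0,0,0.03,34],[0,0,0,0,0,0.005,34],[0,0,0,0,0,0,34],[0,0,0,0,0,0,34]]]'

```text
time_s: 24.25
eef_pos: [0.6875, -0.004, 0.1685]
tcp_rot: [[0.999, -0.047, -0.0], [-0.047, -0.999, -0.0], [-0.0, 0.0, -1.0]]
ft_force: [-2.9, 0.4, 5.3]
grip_width: 0.407
finger_force: 30.0
```

servo_tool --deltas '[[[0,0,0,0,0,0,44],[0,0,0,0,0,0,54],[0,0,0,0,0,0,58],[0,0,0,0,0,-0.15,58],[0,0,0,0,0,-0.5,58],[0,0,0,0,0,-0.5,58],[0,0,0,0,0,-0.5,58],[0,0,0,0,0,-0.3,58]]]'

```text
time_s: 25.25
eef_pos: [0.688, -0.0041, 0.3677]
tcp_rot: [[0.999, -0.047, 0.005], [-0.047, -0.999, -0.001], [0.005, 0.001, -1.0]]
ft_force: [-0.2, 0.0, -0.8]
grip_width: 0.657
finger_force: 0.0
```

servo_tool --deltas '[[[0,0,0,-0.5,0,-0.2,88],[0,0,0,-0.5,0,0,88],[0,0,0,-0.5,0,0,88],[0,0,0,-0.4,0,0,88],[0,0,0,0,0,0,88],[0,0,0,0,0,0,88]]]'

```text
time_s: 26.0
eef_pos: [0.4984, 0.0047, 0.384]
tcp_rot: [[0.999, -0.047, 0.003], [-0.047, -0.999, -0.001], [0.003, 0.0, -1.0]]
ft_force: [0.7, -0.1, 0.3]
grip_width: 0.996
finger_force: 0.0
```

Run:
```python
from h import *
im,c=save('wrist','wrist5'); s=ctrl.get_state(); print(s['eef_pos'],s['time_s'])
print('candle');blob(im,c,(40,30,40),(95,255,255),.014,None,150)
print('lemon/lid at .029');blob(im,c,(10,100,50),(35,255,255),.029,(0,0,560,310))
print('lemon/lid at .08');blob(im,c,(10,100,50),(35,255,255),.08,(0,0,560,310))
```

```text
[0.49869106 0.0046799  0.38375126] 26.05
candle
lemon/lid at .029
[124. 104.] circ [array([581. , 137.7]), np.float64(36.9)] rect [array([581.2, 137.6]), array([73.5, 69.2]), np.float64(87.4)]
[414.  86.] circ [array([ 580.7, -119.9]), np.float64(36.0)] rect [array([ 581. , -118.8]), array([60.5, 63.3]), np.float64(47.0)]
[530.  28.] circ [array([ 633.1, -217.2]), np.float64(22.6)] rect [array([ 631.2, -216.3]), array([42.9, 31.6]), np.float64(87.4)]
lemon/lid at .08
[124. 104.] circ [array([580.2, 117.1]), np.float64(31.3)] rect [array([580.4, 117. ]), array([62.4, 58.7]), np.float64(87.4)]
[414.  86.] circ [array([ 579.9, -101.4]), np.float64(30.5)] rect [array([ 580.2, -100.4]), array([51.3, 53.7]), np.float64(47.0)]
[530.  28.] circ [array([ 624.4, -183.9]), np.float64(19.2)] rect [array([ 622.8, -183.1]), array([36.4, 26.8]), np.float64(87.4)]
```

View pics/wrist5.png

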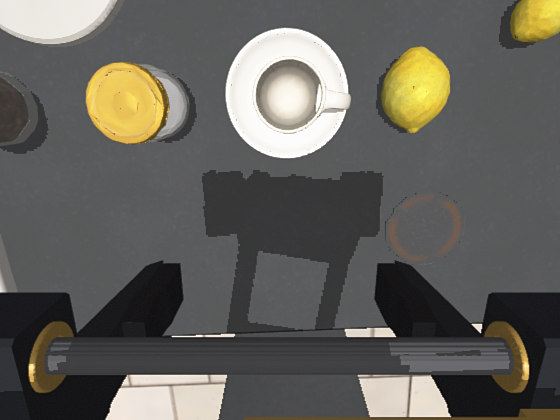

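The jar lid is at (127,103), the saucer at (287,93) with the cup in its middle, and the lemon at (416,90), all in line. Last I'll check the saucer and the candle, which is out of this view.

Run:
```python
from h import *
w=ctrl.get_calibration('wrist'); print('saucer',px2w(w,287.5,93,.016),'cup',px2w(w,288,94,.057))
im,c=save('scene','scene3'); sd,d=save('side','side3')
print('candle');blob(im,c,(40,30,60),(90,255,255),.014,(200,140,400,300),50);blob(sd,d,(40,30,60),(90,255,255),.014,(180,120,400,330),40)
print(w2px(c,[.688,-.004,.014]),w2px(d,[.688,-.004,.014]))
cv2.imwrite('pics/c5.png',cv2.resize(np.hstack([im[130:340,130:410],sd[110:320,180:460]])[:,:,::-1],(800,300)))
```

```text
saucer [ 0.58416067 -0.00649259  0.016     ] cup [ 0.58242574 -0.00584638  0.057     ]
candle
[386. 274.] circ [array([ 731.5, -253.9]), np.float64(33.8)] rect [array([ 723.9, -254.6]), array([24. , 67.1]), np.float64(5.3)]
[300. 202.] circ [array([685.1,  -6.8]), np.float64(17.7)] rect [array([685.1,  -6.8]), array([30.3, 29.4]), np.float64(2.8)]
[263. 254.] circ [array([687.5,  -1.5]), np.float64(19.0)] rect [array([686.7,  -2. ]), array([33.2, 36.1]), np.float64(44.8)]
[188. 214.] circ [array([ 743. , -234.2]), np.float64(30.0)] rect [array([ 742.9, -228.7]), array([60. , 17.9]), np.float64(1.3)]
[299.83532068 200.22223229] [262.04889177 253.79667194]
```

View pics/c5.png

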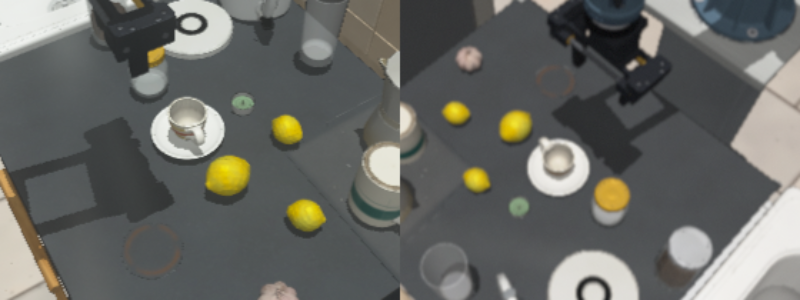

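Both views show the cup on the saucer with the jar to the left, the lemon to the right and the candle behind. Each stands within about 3 mm of its target, and the gripper is clear.

```bash
python3 -c "
from h import *
print(ctrl.sign_off())"
```

```text
the job is handed in; nothing more can be done
None
```

The tea place is laid and the job is handed in: the cup stands on the saucer, with the jar to the left, the lemon to the right and the candle behind, each about 3 cm clear of the rim by my camera measurements.

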